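# Pepper mill back into the crowded spice rack

## Robot

A 6-joint arm with a two-finger parallel gripper is mounted at the origin on a cart in front of the work surface, level with it; the furniture and walls round the work are solid. World frame = base frame: x ahead of the robot, y to its left, z up, the work surface at z = 0. Lengths are in mm, angles in rad, forces in N, time in s.
With the tool pointing down it reaches from about 400 to 925 mm from the base axis. Payload 3.4 kg.
Tool frame: the origin (TCP) lies midway between the tips of the shut fingers; the grasp point (between the pads) lies 19 mm behind it; z points along the fingers, y is the line along which they close (so a half turn about z gives the same grasp; the last joint's range is limited). The gripper opens to 85 mm and grips with 20 to 120 N. Pads are 22 mm wide; open, the fingers measure 114 mm over their backs; the gripper's body (76 mm by 85 mm) begins 54 mm behind the grasp point. The pads swing forward as they close: fully open they stand 13 mm farther back than shut.
Start: joints at [-0.073, 0.307, 1.506, -0, 1.328, -0.073], TCP at [575.005, -0.025, 231.305] pointing down, gripper open.
Joint ranges: [-3.12, 3.12], [-1.05, 2.28], [0.14, 2.33], [-1.42, 4.57], [0.1, 2.73], [-2.68, 2.68]. Speed limits (rad/s): [2.57, 2.57, 3.14, 3.14, 3.14, 3.14].

## Interface

Orientations are given as a unit quaternion [w, x, y, z].
In Python, from cell import * gives the robot as it stands.
- The arm moves only by the shell command python3 -m pendant 'ROWS'. ROWS is JSON, a list of rows, each a list of 7 numbers: the opening, from 0 (shut) to 1 (fully open), then the shift along the tool's x, y, z scaled (see below), then the turn, a rotation vector about the tool's x, y, z scaled (see below). In form: [[hand, x, y, z, rx, ry, rz], ...]. A call has exactly 5 rows; each row shifts and turns the commanded pose from where the row before left it, along the tool's axes as they then stand; what a row does not reach is not made up. The controller multiplies each number of a shift by 50 mm and each number of a turn by 0.5 rad. A row lasts 1/10 s, in which the tool goes at most 50 mm and 8.59 degrees, less where a joint would pass 70% of its speed; a pose out of reach is approached as far as the arm can. A call with a number of a shift or a turn outside -1 to 1 is refused whole. A call with a gripper value outside its range is refused whole. The fingers move at their own pace and stop on an object; the grip force is fixed at half the most. Time passes only in rows, so rows that do not move let the fingers close, or fill a call up. It gives the time, the measured TCP pose, the force, the opening and the grip force at its end, in the units of the state.
- state(): the state, without advancing time (a new reading comes with each control period).
- camera(name): name is "scene" or "side" or "wrist"; returns the picture (420x560x3 uint8, red, green, blue); there is no depth.
- camera_model(name): a dict with "fx", "fy", "cx", "cy" (pixels), "R" (3x3) and "t" (3): a world point X has camera coordinates R X + t; the wrist camera has in their place "mount" (4x4, takes a point from camera to tool coordinates, whose origin is the TCP and whose axes are the flange's). Camera axes: x right, y down, z forward; pixel columns grow to the right and rows downward; lengths in mm; the calibration is good to about 2 mm. A picture is of the moment at which its call begins: read the wrist's pose just before it. camera_model takes no time and is no camera call.
- job_done(): hands the job in; it is judged then, once.
The state is a dict: "time_s": time; "q": joint angles; "dq": joint speeds; "joint_torque": joint torques, N m; "tcp_pos": TCP position; "tool_rot": TCP orientation; "contact_force": force on the tool from outside, world axes, zero at the start; "ft_torque": the same for the moment, N m; "opening": opening from 0.0 (shut) to 1.0 (fully open); "grip_force": force on a finger pad.
Only numpy, scipy, OpenCV 4.12 (cv2) and the standard library are available. Lean on these libraries where they do the work, as an engineer would, in place of code of your own. Each camera call takes 0.05 s, during which the arm holds its last target. There are 200 camera calls.

## Task

Put the wooden pepper mill back in the spice rack: standing upright on the tray floor in the row, right next to the salt shaker with nothing in between (either side). The row has spread out and no gap is wide enough, so gently nudge the jars aside along the tray; at the end the jars and the shaker must all still stand upright in the tray. Do not knock over anything in the rack, do not bang the hand or arm against the rack, and leave the pasta canister, the drinking glass and the mug where they are.

Things in the scene. Friction and masses are not known exactly. Their poses are not given: they have to be found in the camera images.
- rack: fixed two-tier wooden spice rack on the worktop, open to the front. Origin on the worktop under the middle of its tray; x from front to back panel, y along the row, z up. In this frame, mm: tray inside x -35 to 35, y -125 to 125, floor at z 8; front lip x -45 to -35, top z 20; end walls 10 thick, top z 45; back panel x 35 to 45, to z 275, brackets x 7 to 37, y +-(110 to 120), z 245 to 275
- tray (a point): middle of the rack's tray floor (rack frame 0, 0, 8 mm). Three spice jars and the salt shaker stand here in one row along y, in any order, with gaps of 4 to 30 mm between neighbours and at the ends; 80 mm free in all, and the mill needs 58. Jars, shaker, mill body and rack are smooth: they slide on one another (friction about 0.2)
- shelf_edge (a point): middle of the front lower edge of the rack's upper board (rack frame -8, 0, 275 mm). The board reaches from x -8 to 68, y -135 to 135, z 275 to 287, carries things up to z 350 (fixed) and overhangs the row: a hand pointing straight down into the row strikes it; a hand that leans toward the front by about 40 degrees from vertical clears it
- mill_mid (a point): dark wooden pepper mill, round head, loose, upright, 0.12 to 0.26 kg. Point on its axis 85 mm above the foot, z up. 170 mm high; foot 58 mm across (widest, at the bottom), waisted up to 122 mm; head 49 to 50 mm across from 132 to 142 mm above the foot (grip here: the fingers stay above the 96 mm jars), narrowing above to a small knob at 170 mm. The head does not turn
- shaker_mid (a point): salt shaker of glass with a grey metal top, the one in the row unlike the spice jars: 44 mm across, 90 mm high, about 0.1 kg, loose, standing on the tray floor. Point at its centre, 45 mm above its foot; z is its upright axis
- jar_a_mid (a point): spice jar, upright cylinder 42 mm across, 96 mm high (yellow screw cap included), about 0.11 kg, loose, standing on the rack's tray floor; one of three alike. Point at its centre, 48 mm above its foot; z is its upright axis
- jar_b_mid (a point): spice jar, upright cylinder 42 mm across, 96 mm high (yellow screw cap included), about 0.11 kg, loose, standing on the rack's tray floor; one of three alike. Point at its centre, 48 mm above its foot; z is its upright axis
- jar_c_mid (a point): spice jar, upright cylinder 42 mm across, 96 mm high (yellow screw cap included), about 0.11 kg, loose, standing on the rack's tray floor; one of three alike. Point at its centre, 48 mm above its foot; z is its upright axis
- pasta_mid (a point): bystander: glass canister of pasta with wooden lid, cylinder 82 mm across, 177 mm high, loose. Point at its centre, 88.5 mm above its foot. It stands near the mill; canister, glass and mill may have changed places
- glass_mid (a point): bystander: coral drinking glass, 81 mm across, 98 mm high, loose. Point at its centre, 49 mm above its foot
- mug_mid (a point): bystander: patterned mug, 79 mm across, 98 mm high, loose, standing left of the work, with a handle that reaches 76 mm from the axis. Point on its axis at half height

How it is judged:
By the outcome, as a careful person would: the job done as asked, in the order asked, and still so for the second after the job is handed in, with the robot touching nothing.
It also fails if it takes over 51 s, if anything falls off the work surface, if the arm or the gripper's body presses on something with over 40 N, if the wrist force passes 120 N, or if a joint passes its speed limit or range.

## Working session

There is one attempt and no reset: what is moved stays moved. The work goes in short steps, Python scripts to look and compute and a shell command to move; the robot and the scene stay as the last step left them, time stands still between calls to the robot, and variables do not carry over. Pictures are saved under pics/ and viewed, at most 10 in all, crops included, and the job is handed in when it is done.

```bash
mkdir -p pics; ls; python3 - <<'E'
from cell import *
import cv2
for n in ["scene","side"]:
    cv2.imwrite(f"pics/{n}0.png",cv2.cvtColor(camera(n),cv2.COLOR_RGB2BGR)); print(n,camera_model(n))
print(state()); print(camera_model("wrist"))
E
```

```text
pics
scene {'fx': 420.67414951502553, 'fy': 420.67414951502553, 'cx': 279.3428079016413, 'cy': 205.9537995727553, 'R': array([[ 0.68453693, -0.72855794,  0.02474888],
       [-0.33930858, -0.34848759, -0.87374257],
       [ 0.64519677,  0.58971156, -0.48575859]]), 't': array([-341.70871305,  346.86952117, 1023.03069668])}
side {'fx': 406.4261781674764, 'fy': 406.4261781674764, 'cx': 277.52485200143764, 'cy': 209.44587619914236, 'R': array([[-0.83623545, -0.54787607,  0.02328259],
       [-0.31402369,  0.44363042, -0.83939334],
       [ 0.44955466, -0.70924175, -0.54302555]]), 't': array([444.47592154, 287.45669933, 946.16820413])}
{'time_s': 0.1, 'q': array([-7.35248715e-02,  3.07526619e-01,  1.50754696e+00, -6.97180498e-06,
        1.32838633e+00, -7.35301314e-02]), 'dq': array([ 0.00102567, -0.00140468, -0.00337752, -0.00052315,  0.00039842,
        0.0010168 ]), 'joint_torque': array([ 4.70438190e-04, -4.58528459e+01, -2.52607870e+01, -1.75910814e-04,
        5.54533050e-03,  5.92343241e-08]), 'tcp_pos': array([5.74377570e+02, 4.50209199e-03, 2.30455272e+02]), 'tool_rot': array([-7.04676873e-04,  7.07104019e-01,  7.07108927e-01, -6.12454147e-04]), 'contact_force': array([-0.25212575,  0.04672859, -0.06493531]), 'ft_torque': array([0.04876991, 0.00872191, 0.02541076]), 'grip_force': 0.0, 'opening': 0.9994634422941704}
{'fx': 330.609765383787, 'fy': 330.609765383787, 'cx': 280.8580454048181, 'cy': 211.00042785966306, 'mount': array([[-4.00234937e-04, -9.50155223e-01, -3.11776992e-01,
         8.04913858e+01],
       [ 9.99999920e-01, -3.82126696e-04, -1.19172453e-04,
         5.26071531e-01],
       [-5.90598329e-06, -3.11777015e-01,  9.50155299e-01,
        -1.43113747e+02],
       [ 0.00000000e+00,  0.00000000e+00,  0.00000000e+00,
         1.00000000e+00]])}
```

View pics/scene0.png

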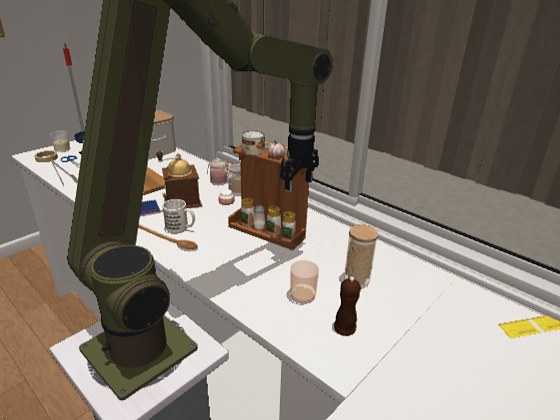

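View pics/side0.png

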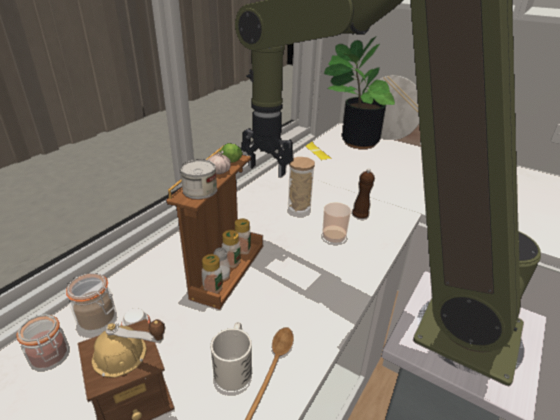

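The scene view shows the mill at about (347,305), the canister at (361,255), the glass at (304,280), the mug at (176,215), and the rack row at about (247..290,215). From the left the row is jar, shaker, jar, jar. I'll enlarge crops of the row and the mill.

```bash
python3 - <<'E'
import cv2,numpy as np
a=cv2.imread("pics/scene0.png");b=cv2.imread("pics/side0.png")
def c(im,x,y,w,h,s): return cv2.resize(im[y:y+h,x:x+w],(w*s,h*s),interpolation=cv2.INTER_CUBIC)
# scene rack (222,185) 90x62 x8 -> 720x496
cv2.imwrite("pics/c1.png",c(a,222,186,96,62,8))
l=c(b,180,210,100,100,4); m=c(a,320,270,50,75,5); n=c(b,340,160,45,75,5)
out=np.zeros((400,400+250+150,3),np.uint8); out[:400,:400]=l; out[:375,400:650]=m; out[:375,650:800]=n[:,:150]
cv2.imwrite("pics/c2.png",out)
E
```

```text
(no output)
```

View pics/c1.png

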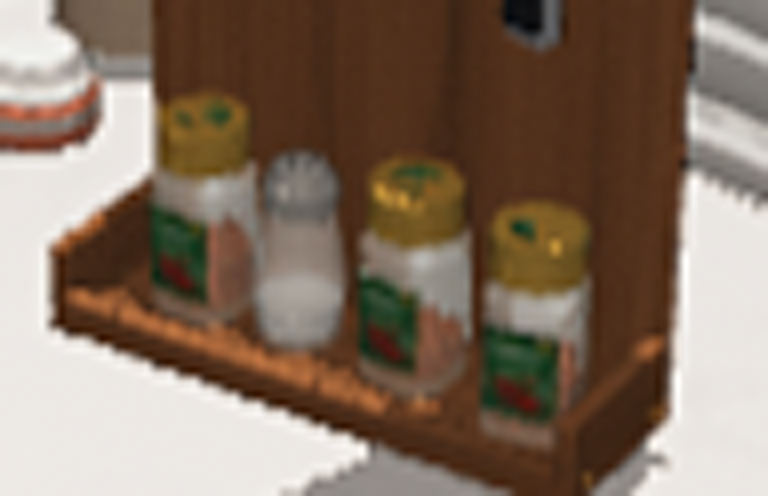

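View pics/c2.png

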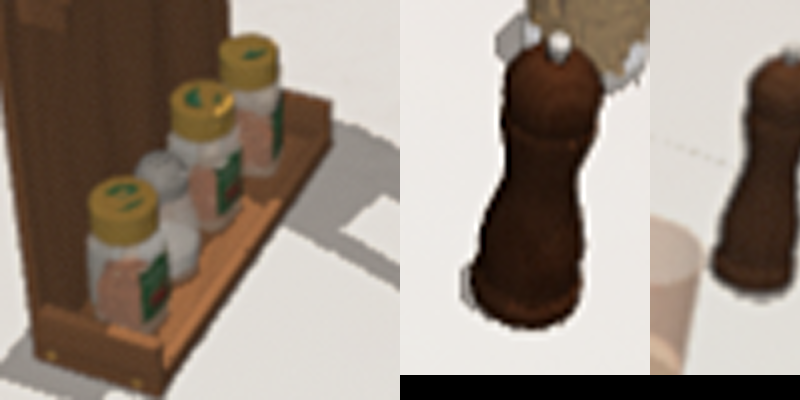

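```bash
cat > h.py <<'E'
import numpy as np
from cell import *
from scipy.optimize import least_squares
from scipy.spatial.transform import Rotation as Rn
CM={n:camera_model(n) for n in("scene","side")}
def proj(n,X):
    m=CM[n];c=m["R"]@np.asarray(X,float)+m["t"];return np.array([m["fx"]*c[0]/c[2]+m["cx"],m["fy"]*c[1]/c[2]+m["cy"]])
def tri(ob,z=None,x0=(600,0,80)):
    f=lambda p:np.concatenate([proj(n,p if z is None else [p[0],p[1],z])-np.array(u) for n,u in ob])
    s=least_squares(f,x0 if z is None else x0[:2]);return s.x.round(1),s.fun.round(1)
E
python3 - <<'E'
from h import *
a=lambda x,y:("scene",(222+x/8,186+y/8)); b=lambda x,y:("side",(180+x/4,210+y/4))
P=[(a(50,325),(-45,135,0)),(a(55,248),(-45,135,45)),(a(665,345),(45,-135,45)),(b(160,395),(-45,135,0)),(b(38,355),(45,135,0)),(b(162,345),(-45,135,45)),(b(331,103),(-45,-135,45)),(b(331,150),(-45,-135,0)),(a(155,180),(45,135,45))]
def f(p):
    c,s=np.cos(p[2]),np.sin(p[2])
    return np.concatenate([proj(o[0],[p[0]+c*X-s*Y,p[1]+s*X+c*Y,Z])-o[1] for o,(X,Y,Z) in P])
r=least_squares(f,[750,100,0.],loss="soft_l1");print("rack",r.x,f(r.x).reshape(-1,2).round(1).tolist())
p=r.x;c,s=np.cos(p[2]),np.sin(p[2])
loc=lambda q:np.round([c*(q[0]-p[0])+s*(q[1]-p[1]),-s*(q[0]-p[0])+c*(q[1]-p[1])],1)
for n,u,v,z in [("L",a(206,108),b(124,192),104),("S",a(301,158),b(162,153),98),("M",a(417,172),b(203,95),104),("R",a(541,218),b(249,47),104)]:
    print(n,tri([u,v]),tri([u,v],z),loc(tri([u,v],z)[0]))
S=lambda x,y:("scene",(x,y)); D=lambda x,y:("side",(x,y))
for n,u,v,z in [("knob",S(352,278),D(368,171),170),("foot",S(345.4,330),D(360.4,215),0),("glass",S(304.5,267),D(336,212),98),("can",S(362,233),D(302,164),177)]:
    print(n,tri([u,v]),tri([u,v],z))
E
```

```text
rack [5.91659115e+02 1.48146268e+02 2.17146482e-01] [[0.2, 0.6], [-0.9, -0.5], [2.0, -1.9], [1.0, 1.3], [-0.8, 1.1], [-0.5, 0.4], [0.8, -1.6], [0.7, -1.1], [1.2, -2.3]]
L (array([577.1, 229.2, 107.5]), array([ 0., -0.,  0.,  0.])) (array([578.8, 228.2]), array([ 0.6,  0.8, -0.2,  0.7])) [ 4.7 80.9]
S (array([588.6, 179.9,  99.2]), array([ 0.3, -0.4,  0.2,  0.3])) (array([589.2, 179.5]), array([ 0.5, -0.2,  0.1,  0.6])) [ 4.4 31.1]
M (array([600.7, 124. , 107.5]), array([-0.1,  0.2, -0.1, -0.1])) (array([602.4, 123.2]), array([ 0.4,  1. , -0.3,  0.6])) [  5.1 -26.7]
R (array([610.5,  61.7, 106.8]), array([-0.1,  0.2, -0.1, -0.2])) (array([611.8,  61.1]), array([ 0.2,  0.8, -0.3,  0.4])) [  0.9 -89.3]
knob (array([ 409.2, -319.6,  165. ]), array([-0.2,  0.3, -0.3, -0.5])) (array([ 407., -320.]), array([-0.4, -0.8,  0.7, -1.7]))
foot (array([ 409.7, -321.9,   -4.2]), array([ 0.2, -0.2,  0.2,  0.3])) (array([ 407.8, -322.1]), array([-0. , -1. ,  0.9, -0.6]))
glass (array([ 431.1, -153.7,   94.6]), array([-0.7,  0.9, -0.6, -1. ])) (array([ 429.8, -153.6]), array([-1. ,  0.1, -0.2, -1.8]))
can (array([ 592.6, -227.3,  170.6]), array([ 0.1, -0.2,  0.1,  0.2])) (array([ 589.5, -227.1]), array([-0.3, -1.7,  1. , -1.4]))
```

```bash
cat >> h.py <<'E'
RK=np.array([591.7,148.1,0]);YW=0.217
RZ=Rn.from_euler('z',YW)
def rot(lean,yaw=YW):
    l=np.radians(lean);c,s=np.cos(l),np.sin(l)
    x=np.array([-c,0,-s]);z=np.array([s,0,-c]);y=np.cross(z,x)
    return Rn.from_euler('z',yaw)*Rn.from_matrix(np.stack([x,y,z],1))
def cur():
    s=state();q=s["tool_rot"];return s,np.array(s["tcp_pos"]),Rn.from_quat([q[1],q[2],q[3],q[0]])
def w(p): return RK+RZ.apply(p)
def show(tgt,lean=None,yaw=YW):
    s,p,R=cur();d=tgt-p
    print("t",round(s["time_s"],2),"rackpos",RZ.inv().apply(p-RK).round(1),"world",p.round(1),"F",np.round(s["contact_force"],1),"op",round(s["opening"],3),"q",np.round(s["q"],2))
    print("shift units total",(R.inv().apply(d)/50).round(3))
    if lean is not None: print("turn units total",((R.inv()*rot(lean,yaw)).as_rotvec()/.5).round(3))
E
python3 - <<'E'
from h import *
S=lambda x,y:("scene",(x,y)); D=lambda x,y:("side",(x,y))
print("mug",tri([S(176,205),D(231,345)],98))
show(np.array([425,0,260]),40)
E
```

```text
mug (array([383.8, 394.4]), array([-1.8, -0.9, -0.1, -1.3]))
t 0.1 rackpos [ -48.8 -140.9  230.5] world [574.4   0.  230.5] F [-0.3  0.  -0.1] op 0.999 q [-0.07  0.31  1.51 -0.    1.33 -0.07]
shift units total [ 0.    -2.989 -0.585]
turn units total [-1.244 -1.001 -3.412]
```

```bash
python3 -m pendant '[[0,0,-0.6,-0.12,0,0,0],[0,0,-0.6,-0.12,0,0,0],[0,0,-0.6,-0.12,0,0,0],[0,0,-0.6,-0.12,0,0,0],[0,0,-0.6,-0.12,0,0,0]]'
for i in 1 2 3; do python3 -m pendant '[[0,0,0,0,-0.083,-0.0667,-0.2275],[0,0,0,0,-0.083,-0.0667,-0.2275],[0,0,0,0,-0.083,-0.0667,-0.2275],[0,0,0,0,-0.083,-0.0667,-0.2275],[0,0,0,0,-0.083,-0.0667,-0.2275]]'; done
python3 - <<'E'
from h import *
show(w([-90,1.7,52]),40)
E
```

```text
time_s: 0.6
tcp_pos: [423.4, 0.1, 261.0]
tool_rot: [-0.0, 0.707, 0.707, -0.0]
contact_force: [-0.3, -0.4, 1.0]
opening: 0.144
grip_force: 0.0
time_s: 1.1
tcp_pos: [424.6, 0.2, 261.1]
tool_rot: [0.131, 0.472, 0.871, 0.014]
contact_force: [0.9, -0.2, -1.0]
opening: -0.001
grip_force: 0.0
time_s: 1.6
tcp_pos: [424.3, 0.4, 260.9]
tool_rot: [0.248, 0.193, 0.949, 0.027]
contact_force: [-1.0, 0.9, -0.2]
opening: -0.003
grip_force: 0.0
time_s: 2.1
tcp_pos: [422.7, 1.7, 259.0]
tool_rot: [0.318, -0.036, 0.947, 0.039]
contact_force: [-0.1, -0.4, 0.4]
opening: -0.005
grip_force: 0.0
t 2.1 rackpos [-196.5 -106.6  259. ] world [422.7   1.7 259. ] F [-0.1 -0.4  0.4] op -0.005 q [-0.38 -0.21  2.2   0.54  0.64 -2.38]
shift units total [1.108 2.203 4.505]
turn units total [-0.077 -0.09  -0.258]
```

```bash
python3 -m pendant '[[0,0.11,0.22,0.4,-0.026,-0.03,-0.086],[0,0.11,0.22,0.4,-0.026,-0.03,-0.086],[0,0.11,0.22,0.4,-0.026,-0.03,-0.086],[0,0.11,0.22,0.4,0,0,0],[0,0.11,0.22,0.4,0,0,0]]'
python3 -m pendant '[[0,0.11,0.22,0.4,0,0,0],[0,0.11,0.22,0.4,0,0,0],[0,0.11,0.22,0.4,0,0,0],[0,0.11,0.22,0.4,0,0,0],[0,0,0,0,0,0,0]]'
python3 - <<'E'
from h import *
import cv2
show(w([-90,1.7,52]),40)
s,p,R=cur()
cv2.imwrite("pics/w1.png",cv2.cvtColor(camera("wrist"),cv2.COLOR_RGB2BGR))
M=camera_model("wrist")
for n,X in [("gapS",[4.4,9.1,60]),("gapM",[5,-5.7,60]),("Ltop",[4.7,80.9,104]),("Rtop",[1,-89.3,104]),("cornL",[-45,135,0]),("cornR",[-45,-135,0])]:
    t=R.inv().apply(w(X)-p);c=M["mount"][:3,:3].T@(t-M["mount"][:3,3]);print(n,(M["fx"]*c[:2]/c[2]+[M["cx"],M["cy"]]).round())
E
```

```text
time_s: 2.6
tcp_pos: [463.1, 70.6, 180.1]
tool_rot: [0.33, -0.098, 0.938, 0.033]
contact_force: [-0.4, -0.6, -0.6]
opening: -0.0
grip_force: 0.0
time_s: 3.1
tcp_pos: [472.5, 112.6, 139.5]
tool_rot: [0.307, -0.1, 0.946, 0.038]
contact_force: [0.3, -0.2, -0.5]
opening: -0.005
grip_force: 0.0
t 3.1 rackpos [-124.    -9.   139.5] world [472.5 112.6 139.5] F [ 0.3 -0.2 -0.5] op -0.005 q [ 0.08  0.14  2.33  1.01  0.1  -2.68]
shift units total [0.481 0.198 1.817]
turn units total [ 0.012 -0.139 -0.018]
gapS [299. 255.]
gapM [284. 255.]
Ltop [385. 299.]
Rtop [187. 300.]
cornL [435. 170.]
cornR [143. 173.]
```

View pics/w1.png

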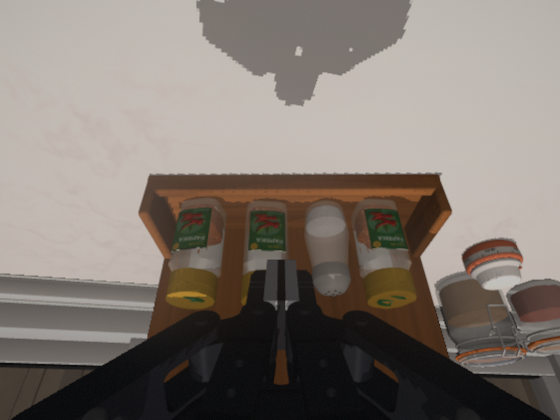

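```bash
cat > ik.py <<'E'
from h import *
d=[([-0.0735,.3075,1.5075,0,1.3284,-.0735],[574.38,0,230.46],None)]
def fit():
    # q, tcp, toolz from logged states
    qs=[np.array([-0.073,0.307,1.506,0,1.328,-0.073]),np.array([-0.38,-0.21,2.2,.54,.64,-2.38]),np.array([.08,.14,2.33,1.01,.1,-2.68])]
    ps=np.array([[575,0,231.3],[422.7,1.7,259],[472.5,112.6,139.5]])
    Qs=[[0,.7071,.7071,0],[0.318,-0.036,0.947,0.039],[0.307,-0.1,0.946,0.038]]
    zs=[Rn.from_quat([q[1],q[2],q[3],q[0]]).apply([0,0,1]) for q in Qs]
    def f(v):
        a1,d1,L2,L3,D=v;o=[]
        for q,p,z in zip(qs,ps,zs):
            wr=p-D*z;r=wr[0]*np.cos(q[0])+wr[1]*np.sin(q[0]);lat=-wr[0]*np.sin(q[0])+wr[1]*np.cos(q[0])
            o+=[r-(a1+L2*np.sin(q[1])+L3*np.sin(q[1]+q[2])),wr[2]-(d1+L2*np.cos(q[1])+L3*np.cos(q[1]+q[2])),lat]
        return np.array(o)
    s=least_squares(f,[50,300,400,400,250]);return s.x,s.fun
if __name__=="__main__":
    v,e=fit();print(v.round(1),e.round(1)); show(w([-90,1.7,52]),40)
E
python3 ik.py
```

```text
[-88.   91.2 699.4 437.5 407.8] [ 25.3 -13.9  41.9  13.8 -14.1  31.1 -39.1  28.   39. ]
t 3.15 rackpos [-123.9   -9.4  140. ] world [472.8 112.2 140. ] F [ 0.1  0.  -0.6] op 0.003 q [ 0.08  0.14  2.33  1.01  0.1  -2.68]
shift units total [0.491 0.208 1.822]
turn units total [ 0.01  -0.136 -0.019]
```

```bash
cat > ik.py <<'E'
from h import *
Rx=lambda a,ax:Rn.from_euler(ax,a)
def fk(q,v):
    a1,d1,L2,L3,D,lat,e=v
    u=np.array([a1+L2*np.sin(q[1])+L3*np.sin(q[1]+q[2])+e*np.cos(q[1]+q[2]),lat,d1+L2*np.cos(q[1])+L3*np.cos(q[1]+q[2])-e*np.sin(q[1]+q[2])])
    z=(Rx(q[0],'z')*Rx(q[1]+q[2],'y')*Rx(q[3],'z')*Rx(q[4],'y')).apply([0,0,1])
    return Rx(q[0],'z').apply(u)+D*z,z
qs=[[-0.07352,0.30753,1.50755,0,1.32839,-0.073],[-0.38,-0.21,2.2,.54,.64,-2.38],[.08,.14,2.33,1.01,.1,-2.68]]
ps=[[574.4,0,230.5],[422.7,1.7,259],[472.8,112.2,140]]
Qs=[[0,.7071,.7071,0],[0.318,-0.036,0.947,0.039],[0.307,-0.1,0.946,0.038]]
zs=[Rn.from_quat([q[1],q[2],q[3],q[0]]).apply([0,0,1]) for q in Qs]
if __name__=="__main__":
    for q,z in zip(qs,zs): print(fk(q,[0]*7)[1].round(3),z.round(3))
    f=lambda v:np.concatenate([fk(q,v)[0]-p for q,p in zip(qs,ps)])
    for x0 in ([0,300,400,400,200,40,0],[0,150,450,400,200,40,-50],[0,250,300,300,300,40,50]):
        s=least_squares(f,x0);print(s.x.round(1),s.fun.round(1))
E
python3 ik.py
```

```text
[-0.002  0.    -1.   ] [ 0.  0. -1.]
[ 0.601  0.091 -0.794] [ 0.599  0.097 -0.795]
[ 0.569  0.13  -0.812] [ 0.573  0.133 -0.809]
[  2.3 181.4 657.3 410.9 373.6  42.8 109. ] [ 0.1  0.6 -1.3 -0.2 -0.9  1.8 -0.2  0.3 -0.5]
[  2.3 181.4 657.3 410.9 373.6  42.8 109. ] [ 0.1  0.6 -1.3 -0.2 -0.9  1.8 -0.2  0.3 -0.5]
[  2.3 181.4 657.3 410.9 373.6  42.8 109. ] [ 0.1  0.6 -1.3 -0.2 -0.9  1.8 -0.2  0.3 -0.5]
```

```bash
cat >> ik.py <<'E'
V=[2.3,181.4,657.3,410.9,373.6,42.8,109.]
lo=np.array([-3,-1.03,.16,-1.4,.12]);hi=np.array([3,2.2,2.31,4.5,2.7])
def ik(P,z):
    best=None
    for x0 in ([.1,.3,1.8,0,.6],[.1,.3,1.8,3.1,.6],[.1,.3,1.8,1.2,.4],[.1,.3,1.8,-1.2,.4]):
        def f(q):
            p,zz=fk(q,V);return np.concatenate([(p-P)/10,(zz-z)*30])
        s=least_squares(f,x0,bounds=(lo,hi))
        if best is None or s.cost<best.cost-1e-3: best=s
    p,zz=fk(best.x,V);return best.x.round(2),np.linalg.norm(p-P).round(1),np.degrees(np.arccos(min(1,zz@z))).round(1)
E
python3 - <<'E'
from ik import *
for nm,P in [("pre",[-90,1.7,52]),("wedge",[8,1.7,50]),("high pre",[-90,1.7,120]),("place",[13,0,131]),("place front",[-80,0,150])]:
    for L in (20,30,35,40,45): print(nm,L,*ik(w(P),rot(L).apply([0,0,1])))
for L in (0,20,40):
    print("mill",L,*ik(np.array([407,-321,137])+19*rot(L,-.665).apply([0,0,1]),rot(L,-.665).apply([0,0,1])))
E
```

```text
pre 20 [0.16 0.36 2.14 0.07 0.29] 0.0 0.0
pre 30 [0.12 0.39 2.31 2.5  0.12] 5.5 1.4
pre 35 [0.15 0.38 2.31 2.85 0.12] 11.6 2.7
pre 40 [0.16 0.38 2.31 2.95 0.15] 24.2 5.8
pre 45 [0.16 0.39 2.31 3.03 0.19] 37.0 8.8
wedge 20 [0.17 0.45 1.94 0.04 0.41] 0.0 0.0
wedge 30 [0.16 0.44 2.08 0.27 0.12] 2.2 0.9
wedge 35 [0.16 0.47 2.17 2.84 0.12] 0.5 0.2
wedge 40 [0.15 0.5  2.25 3.01 0.31] 0.0 0.0
wedge 45 [0.15 0.55 2.31 3.04 0.5 ] 2.0 0.4
high pre 20 [0.16 0.23 2.06 0.04 0.51] 0.0 0.0
high pre 30 [0.15 0.21 2.21 0.18 0.2 ] 0.0 0.0
high pre 35 [0.11 0.21 2.26 0.69 0.12] 4.8 1.7
high pre 40 [0.09 0.24 2.31 2.12 0.12] 11.5 2.5
high pre 45 [0.13 0.24 2.31 2.6  0.12] 23.7 5.0
place 20 [0.17 0.33 1.84 0.03 0.62] 0.0 0.0
place 30 [0.16 0.3  1.99 0.09 0.32] 0.0 0.0
place 35 [0.15 0.3  2.07 0.23 0.16] 0.0 0.0
place 40 [0.13 0.33 2.18 2.49 0.12] 4.4 1.9
place 45 [0.15 0.35 2.22 2.91 0.22] 0.0 0.0
place front 20 [0.15 0.19 1.99 0.04 0.61] 0.0 0.0
place front 30 [0.14 0.16 2.14 0.12 0.32] 0.0 0.0
place front 35 [0.14 0.17 2.22 0.31 0.15] 0.0 0.0
place front 40 [0.09 0.19 2.31 2.08 0.12] 2.9 1.4
place front 45 [0.12 0.19 2.31 2.5  0.12] 12.4 2.6
mill 0 [-0.75  0.34  1.78 -0.    1.02] 0.0 0.0
mill 20 [-0.78  0.23  2.05  0.08  0.51] 0.0 0.0
mill 40 [-0.81  0.24  2.31  2.3   0.12] 5.3 1.3
```

```bash
python3 - <<'E'
from ik import *
for P in ([-75,1.7,55],[8,1.7,50],[-100,1.7,150]): print(ik(w(P),rot(25).apply([0,0,1])))
show(w([-110,1.7,150]),25)
E
```

```text
(array([0.15, 0.36, 2.19, 0.17, 0.16]), np.float64(0.0), np.float64(0.0))
(array([0.17, 0.44, 2.02, 0.09, 0.25]), np.float64(0.0), np.float64(0.0))
(array([0.15, 0.15, 2.1 , 0.07, 0.46]), np.float64(0.0), np.float64(0.0))
t 3.15 rackpos [-123.9   -9.4  140. ] world [472.8 112.2 140. ] F [ 0.1  0.  -0.6] op 0.003 q [ 0.08  0.14  2.33  1.01  0.1  -2.68]
shift units total [-0.34   0.226  0.003]
turn units total [ 0.012  0.387 -0.017]
```

```bash
python3 -m pendant '[[0,-0.08,0.06,0,0.003,0.13,-0.005],[0,-0.08,0.06,0,0.003,0.13,-0.005],[0,-0.08,0.06,0,0.003,0.13,-0.005],[0,-0.08,0.05,0,0,0,0],[0,0,0,0,0,0,0]]'
python3 - <<'E'
from h import *
show(w([-75,1.7,55]),25)
E
```

```text
time_s: 3.65
tcp_pos: [481.7, 134.4, 148.7]
tool_rot: [0.268, -0.11, 0.956, 0.049]
contact_force: [0.2, -1.3, 0.3]
opening: 0.001
grip_force: 0.0
t 3.65 rackpos [-110.4   10.3  148.7] world [481.7 134.4 148.7] F [ 0.2 -1.3  0.3] op 0.001 q [ 0.12  0.12  2.22  0.34  0.27 -1.99]
shift units total [ 0.376 -0.251  1.959]
turn units total [0.08  0.227 0.004]
```

```bash
sed -i 's/^RZ=.*/&\nRK=RK+RZ.apply([0,2.5,0])/' h.py
python3 -m pendant '[[0,0.09,-0.076,0.39,0.016,0.045,0],[0,0.09,-0.076,0.39,0.016,0.045,0],[0,0.09,-0.076,0.39,0.016,0.045,0],[0,0.09,-0.076,0.39,0.016,0.045,0],[0,0,0,0,0.016,0.045,0]]'
python3 -m pendant '[[0,0,0,0.1,0,0,0],[0,0,0,0,0,0,0],[0,0,0,0,0,0,0],[0,0,0,0,0,0,0],[0,0,0,0,0,0,0]]' >/dev/null
python3 - <<'E'
from h import *
import cv2
show(w([-75,1.7,55]),25)
s,p,R=cur()
im=cv2.cvtColor(camera("wrist"),cv2.COLOR_RGB2BGR)
M=camera_model("wrist")
for n,X in [("gapS",[4.4,9.1,60]),("gapM",[5,-5.7,60]),("Ltop",[4.7,80.9,104]),("Rtop",[1,-89.3,104]),("cornL",[-45,135,0]),("cornR",[-45,-135,0])]:
    t=R.inv().apply(w(X)-p);c=M["mount"][:3,:3].T@(t-M["mount"][:3,3]);u=(M["fx"]*c[:2]/c[2]+[M["cx"],M["cy"]]);print(n,u.round());cv2.drawMarker(im,tuple(int(k) for k in u),(255,0,0),0,8)
cv2.imwrite("pics/w2.png",im)
E
```

```text
time_s: 4.15
tcp_pos: [503.9, 126.0, 67.5]
tool_rot: [0.211, -0.106, 0.971, 0.023]
contact_force: [0.6, 0.5, 0.7]
opening: -0.001
grip_force: 0.0
t 4.65 rackpos [-87.1  -4.3  65.7] world [507.1 127.6  65.7] F [0.3 0.7 0.8] op 0.001 q [ 0.14  0.33  2.19  0.17  0.2  -1.8 ]
shift units total [-0.129  0.118  0.296]
turn units total [ 0.002 -0.005  0.004]
gapS [300. 348.]
gapM [278. 348.]
Ltop [424. 421.]
Rtop [134. 419.]
cornL [474. 235.]
cornR [ 98. 234.]
```

View pics/w2.png

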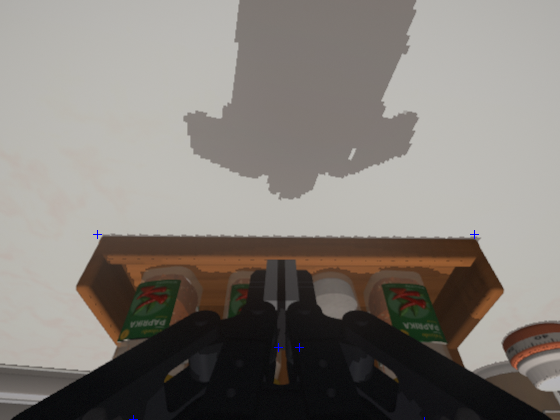

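```bash
python3 - <<'E'
from h import *
show(w([-45,3,52]),25)
show(w([8,3,50]),25)
E
```

```text
t 4.7 rackpos [-87.   -4.2  65.7] world [507.1 127.7  65.7] F [-0.6 -0.2  0.7] op 0.0 q [ 0.14  0.33  2.19  0.17  0.2  -1.8 ]
shift units total [-0.647  0.142  0.602]
turn units total [ 0.002 -0.005  0.005]
t 4.7 rackpos [-87.   -4.2  65.7] world [507.1 127.7  65.7] F [-0.6 -0.2  0.7] op 0.0 q [ 0.14  0.33  2.19  0.17  0.2  -1.8 ]
shift units total [-1.592  0.139  1.083]
turn units total [ 0.002 -0.005  0.005]
```

```bash
python3 -m pendant '[[0,-0.16,0.035,0.15,0,0,0],[0,-0.16,0.035,0.15,0,0,0],[0,-0.16,0.035,0.15,0,0,0],[0,-0.16,0.035,0.15,0,0,0],[0,0,0,0,0,0,0]]'
python3 -m pendant '[[0,-0.095,0,0.048,0,0,0],[0,-0.095,0,0.048,0,0,0],[0,-0.095,0,0.048,0,0,0],[0,-0.095,0,0.048,0,0,0],[0,-0.095,0,0.048,0,0,0]]'
python3 - <<'E'
from h import *
show(w([8,3,50]),25)
E
```

```text
time_s: 5.2
tcp_pos: [548.9, 144.4, 51.4]
tool_rot: [0.215, -0.107, 0.971, 0.024]
contact_force: [-0.1, 0.2, 0.7]
opening: -0.004
grip_force: 0.0
time_s: 5.7
tcp_pos: [572.8, 149.5, 50.8]
tool_rot: [0.214, -0.107, 0.971, 0.024]
contact_force: [0.3, 0.5, -0.0]
opening: -0.003
grip_force: 0.0
t 5.7 rackpos [-18.1   2.9  50.8] world [572.8 149.5  50.8] F [ 0.3  0.5 -0. ] op -0.003 q [ 0.17  0.42  2.06  0.09  0.23 -1.7 ]
shift units total [-0.468  0.001  0.235]
turn units total [ 0.002 -0.005  0.004]
```

Now the slow wedge, at about 3 mm per row.

```bash
python3 -m pendant '[[0,-0.05,0,0.025,0,0,0],[0,-0.05,0,0.025,0,0,0],[0,-0.05,0,0.025,0,0,0],[0,-0.05,0,0.025,0,0,0],[0,-0.05,0,0.025,0,0,0]]'
python3 -m pendant '[[0,-0.05,0,0.025,0,0,0],[0,-0.05,0,0.025,0,0,0],[0,-0.05,0,0.025,0,0,0],[0,-0.05,0,0.025,0,0,0],[0,-0.05,0,0.025,0,0,0]]'
python3 - <<'E'
from h import *
import cv2,numpy as np
show(w([8,3,50]),25)
a=cv2.cvtColor(camera("scene"),cv2.COLOR_RGB2BGR)[180:250,220:320];b=cv2.cvtColor(camera("side"),cv2.COLOR_RGB2BGR)[205:315,180:280]
cv2.imwrite("pics/c3.png",np.hstack([cv2.resize(a,None,fx=4,fy=4,interpolation=2)[:280],cv2.resize(b,None,fx=4,fy=4,interpolation=2)[:280]]) if 0 else np.hstack([np.vstack([cv2.resize(a,None,fx=4,fy=4,interpolation=2),np.zeros((160,400,3),np.uint8)]),cv2.resize(b,None,fx=4,fy=4,interpolation=2)]))
E
```

```text
time_s: 6.2
tcp_pos: [586.1, 152.5, 50.2]
tool_rot: [0.214, -0.107, 0.971, 0.024]
contact_force: [-0.0, -0.2, -0.5]
opening: 0.002
grip_force: 0.1
time_s: 6.7
tcp_pos: [600.6, 155.7, 50.3]
tool_rot: [0.214, -0.107, 0.971, 0.024]
contact_force: [-1.1, -0.5, 3.2]
opening: -0.002
grip_force: 0.0
t 6.7 rackpos [10.3  3.  50.3] world [600.6 155.7  50.3] F [-1.1 -0.5  3.2] op -0.002 q [ 0.17  0.44  2.    0.07  0.27 -1.68]
shift units total [ 0.044  0.    -0.014]
turn units total [ 0.002 -0.003  0.005]
```

View pics/c3.png

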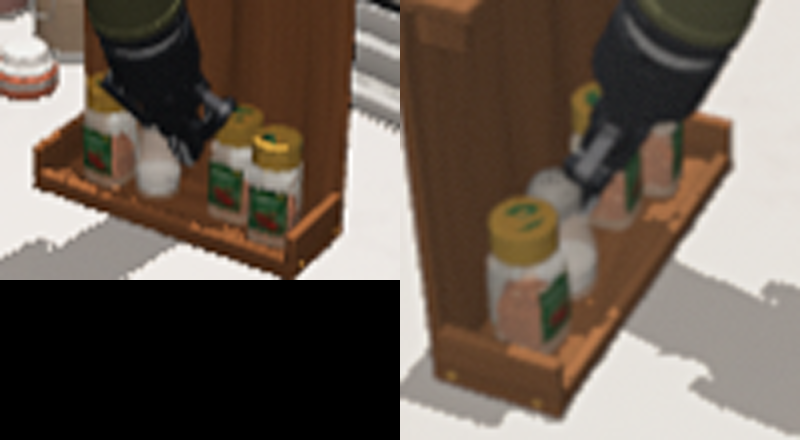

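```bash
python3 -m pendant '[[0.03,0,-0.012,0,0,0,0],[0.06,0,-0.012,0,0,0,0],[0.09,0,-0.012,0,0,0,0],[0.12,0,-0.012,0,0,0,0],[0.15,0,-0.012,0,0,0,0]]'
python3 -m pendant '[[0.17,0,0,0,0,0,0],[0.19,0,0,0,0,0,0],[0.21,0,0,0,0,0,0],[0.23,0,0,0,0,0,0],[0.25,0,0,0,0,0,0]]'
python3 -m pendant '[[0.265,0,0,0,0,0,0],[0.28,0,0,0,0,0,0],[0.295,0,0,0,0,0,0],[0.31,0,0,0,0,0,0],[0.325,0,0,0,0,0,0]]'
python3 -m pendant '[[0.34,0,0,0,0,0,0],[0.355,0,0,0,0,0,0],[0.37,0,0,0,0,0,0],[0.385,0,0,0,0,0,0],[0.40,0,0,0,0,0,0]]'
python3 - <<'E'
from h import *
import cv2,numpy as np
show(w([8,0,50]),25)
a=cv2.cvtColor(camera("scene"),cv2.COLOR_RGB2BGR)[180:250,220:320];b=cv2.cvtColor(camera("side"),cv2.COLOR_RGB2BGR)[205:315,180:280]
cv2.imwrite("pics/c4.png",np.hstack([np.vstack([cv2.resize(a,None,fx=4,fy=4,interpolation=2),np.zeros((160,400,3),np.uint8)]),cv2.resize(b,None,fx=4,fy=4,interpolation=2)]))
E
```

```text
time_s: 7.3
tcp_pos: [599.8, 152.5, 49.6]
tool_rot: [0.213, -0.107, 0.971, 0.024]
contact_force: [-1.8, -0.1, -0.5]
opening: 0.151
grip_force: 0.0
time_s: 7.8
tcp_pos: [600.2, 152.6, 49.8]
tool_rot: [0.214, -0.107, 0.971, 0.024]
contact_force: [-1.5, 0.0, 0.9]
opening: 0.247
grip_force: 0.1
time_s: 8.3
tcp_pos: [600.4, 152.6, 49.8]
tool_rot: [0.214, -0.107, 0.971, 0.024]
contact_force: [-0.1, -0.0, 0.1]
opening: 0.327
grip_force: 0.1
time_s: 8.8
tcp_pos: [600.3, 152.6, 49.8]
tool_rot: [0.214, -0.107, 0.971, 0.024]
contact_force: [0.0, -0.0, 0.6]
opening: 0.399
grip_force: 0.2
t 8.8 rackpos [ 9.4  0.  49.8] world [600.3 152.6  49.8] F [ 0.  -0.   0.6] op 0.399 q [ 0.17  0.44  2.    0.08  0.27 -1.7 ]
shift units total [ 0.023 -0.001 -0.015]
turn units total [ 0.002 -0.006  0.005]
```

View pics/c4.png

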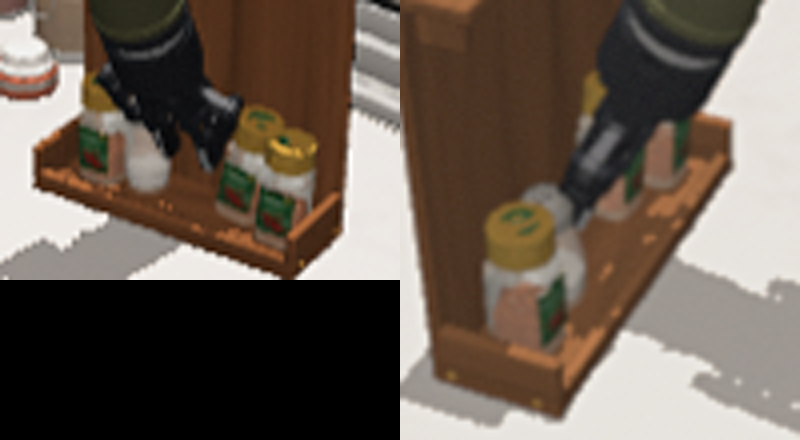

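```bash
python3 -m pendant '[[0.415,0,0,0,0,0,0],[0.43,0,0,0,0,0,0],[0.445,0,0,0,0,0,0],[0.46,0,0,0,0,0,0],[0.475,0,0,0,0,0,0]]'
python3 -m pendant '[[0.49,0,0,0,0,0,0],[0.505,0,0,0,0,0,0],[0.52,0,0,0,0,0,0],[0.53,0,0,0,0,0,0],[0.54,0,0,0,0,0,0]]'
python3 - <<'E'
from h import *
import cv2,numpy as np
show(w([8,0,50]),25)
a=cv2.cvtColor(camera("scene"),cv2.COLOR_RGB2BGR)[180:255,220:320];b=cv2.cvtColor(camera("side"),cv2.COLOR_RGB2BGR)[205:315,180:280]
for n,X in [("S",[4,54,8]),("L",[4,97,104]),("M",[4,-54,104]),("R",[4,-96,104])]:
    print(n,((proj("scene",w(X))-[220,180])*4).round(),((proj("side",w(X))-[180,205])*4+[400,0]).round())
cv2.imwrite("pics/c5.png",np.hstack([np.vstack([cv2.resize(a,None,fx=4,fy=4,interpolation=2),np.zeros((140,400,3),np.uint8)]),cv2.resize(b,None,fx=4,fy=4,interpolation=2)]))
E
```

```text
time_s: 9.4
tcp_pos: [600.3, 152.6, 49.8]
tool_rot: [0.214, -0.107, 0.971, 0.024]
contact_force: [-1.9, 0.1, 0.2]
opening: 0.475
grip_force: 0.2
time_s: 9.9
tcp_pos: [600.2, 152.6, 49.8]
tool_rot: [0.214, -0.107, 0.971, 0.024]
contact_force: [-1.1, 0.8, -0.5]
opening: 0.539
grip_force: 0.2
t 9.9 rackpos [ 9.3  0.1 49.8] world [600.2 152.6  49.8] F [-1.1  0.8 -0.5] op 0.539 q [ 0.17  0.44  2.    0.08  0.27 -1.7 ]
shift units total [ 0.022 -0.001 -0.015]
turn units total [ 0.002 -0.006  0.005]
S [137. 182.] [552. 306.]
L [96. 76.] [509. 233.]
M [242. 122.] [620.  97.]
R [286. 136.] [646.  65.]
```

View pics/c5.png

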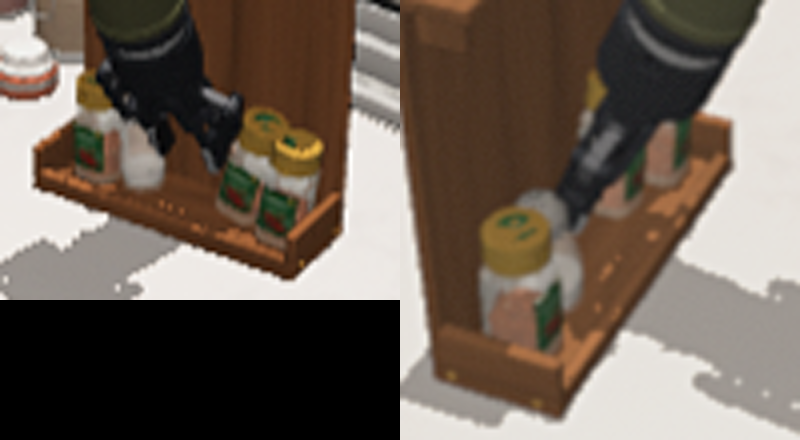

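The finger push at this height is tipping the right-hand jars: the cap of M is at (266,117) over its base at (236,205). I'll close slowly so they settle back, then withdraw and check.

```bash
python3 -m pendant '[[0.525,0,0,0,0,0,0],[0.51,0,0,0,0,0,0],[0.495,0,0,0,0,0,0],[0.48,0,0,0,0,0,0],[0.465,0,0,0,0,0,0]]' >/dev/null
python3 -m pendant '[[0.45,0,0,0,0,0,0],[0.435,0,0,0,0,0,0],[0.42,0,0,0,0,0,0],[0.405,0,0,0,0,0,0],[0.39,0,0,0,0,0,0]]' >/dev/null
python3 -m pendant '[[0.37,0,0,0,0,0,0],[0.35,0,0,0,0,0,0],[0.33,0,0,0,0,0,0],[0.31,0,0,0,0,0,0],[0.29,0,0,0,0,0,0]]' >/dev/null
python3 -m pendant '[[0.27,0,0,0,0,0,0],[0.25,0,0,0,0,0,0],[0.22,0,0,0,0,0,0],[0.2,0,0,0,0,0,0],[0.2,0,0,0,0,0,0]]'
python3 -m pendant '[[0.2,0.2,0,-0.11,0,0,0],[0.2,0.3,0,-0.16,0,0,0],[0.2,0.3,0,-0.16,0,0,0],[0.2,0.3,0,-0.16,0,0,0],[0.2,0.3,0,-0.16,0,0,0]]'
python3 - <<'E'
from h import *
import cv2,numpy as np
show(w([8,0,50]),25)
a=cv2.cvtColor(camera("scene"),cv2.COLOR_RGB2BGR)[180:255,220:320];b=cv2.cvtColor(camera("side"),cv2.COLOR_RGB2BGR)[205:315,180:280]
for n,X in [("S",[4,54,8]),("L",[4,97,104]),("M",[4,-54,104]),("R",[4,-96,104])]:
    print(n,((proj("scene",w(X))-[220,180])*4).round(),((proj("side",w(X))-[180,205])*4+[400,0]).round())
cv2.imwrite("pics/c6.png",np.hstack([np.vstack([cv2.resize(a,None,fx=4,fy=4,interpolation=2),np.zeros((140,400,3),np.uint8)]),cv2.resize(b,None,fx=4,fy=4,interpolation=2)]))
E
```

```text
time_s: 12.0
tcp_pos: [600.3, 152.6, 49.8]
tool_rot: [0.214, -0.107, 0.971, 0.024]
contact_force: [0.7, -0.3, -0.7]
opening: 0.2
grip_force: 0.0
time_s: 12.5
tcp_pos: [521.2, 135.0, 54.5]
tool_rot: [0.213, -0.107, 0.971, 0.024]
contact_force: [-0.3, -0.0, 0.0]
opening: 0.204
grip_force: 0.0
t 12.5 rackpos [-71.7  -0.1  54.5] world [521.2 135.   54.5] F [-0.3 -0.   0. ] op 0.204 q [ 0.16  0.37  2.17  0.15  0.18 -1.77]
shift units total [-1.409 -0.002  0.749]
turn units total [ 0.002 -0.007  0.005]
S [137. 182.] [552. 306.]
L [96. 76.] [509. 233.]
M [242. 122.] [620.  97.]
R [286. 136.] [646.  65.]
```

View pics/c6.png

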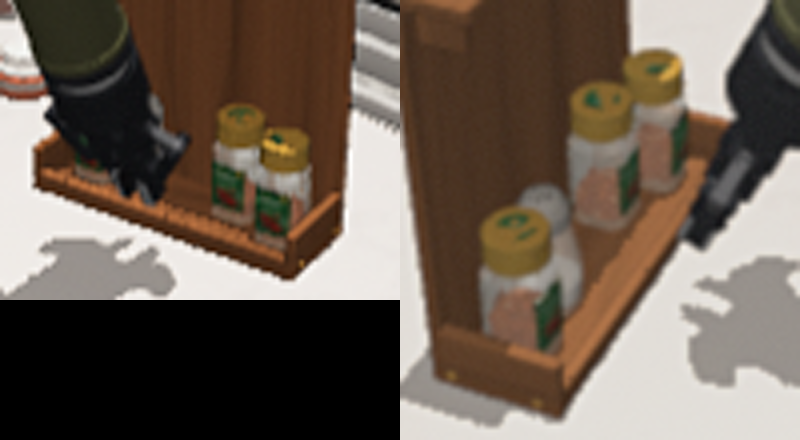

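```bash
python3 - <<'E'
from h import *
a=lambda x,y:("scene",(220+x/4,180+y/4)); b=lambda x,y:("side",(180+(x-400)/4,205+y/4))
for n,o,z in [("L",[b(517,222)],104),("S",[b(548,186)],98),("M",[a(242,111),b(603,94)],104),("R",[a(285,136),b(653,61)],104)]:
    q,e=tri(o,z);print(n,RZ.inv().apply([*(q-RK[:2]),0]).round(1),e)
show(w([-110,0,180]),25)
m=np.array([407.5,-321,0]);g=rot(30,np.arctan2(-321,407.5)-.08)
z=g.apply([0,0,1]);print("mill pre/at",m+[0,0,137]+19*z-80*z,m+[0,0,137]+19*z,z)
E
```

```text
L [ 4.9 86.   0. ] [-0.  0.]
S [ 7.6 41.8  0. ] [-0.  0.]
M [ 15.2 -49.2   0. ] [ 0.6  1.1 -0.4  0.8]
R [  0.8 -98.6   0. ] [ 0.4  0.7 -0.2  0.7]
t 12.6 rackpos [-74.4   0.1  53.6] world [518.5 134.6  53.6] F [-0.4 -1.1  0.2] op 0.201 q [ 0.16  0.37  2.17  0.15  0.18 -1.77]
shift units total [-4.030e-01  1.000e-03 -2.596e+00]
turn units total [ 0.003 -0.016  0.004]
mill pre/at [ 385.12566285 -300.27226407  189.82754963] [ 414.46905583 -327.45618005  120.54551733] [ 0.36679241 -0.33979895 -0.8660254 ]
```

```bash
python3 - <<'E'
from ik import *
Y=-.747;g=rot(30,Y);z=g.apply([0,0,1]);m=np.array([407.5,-321,0])
at=m+[0,0,137]+19*z;pre=at-75*z
A=Rn.from_euler('z',YW-Y);st=A.apply(pre)
for n,P,yw in (("st",st,YW),("mid",Rn.from_euler('z',.5).apply(pre),Y+.5),("pre",pre,Y),("at",at,Y),("lift",at+[0,0,125],Y)): print(n,P.round(1),*ik(P,rot(30,yw).apply([0,0,1])))
show(st,30)
N=12;h=Rn.from_euler('z',(Y-YW)/N);R0=rot(30);print("row shift",(R0.inv().apply(h.apply(st)-st)/50).round(3),"turn",((R0.inv()*h*R0).as_rotvec()/.5).round(4))
E
```

```text
st [468.7 145.7 185.5] [0.21 0.05 2.15 0.01 0.42] 0.0 0.0
mid [484.4 -79.5 185.5] [-0.25  0.05  2.15  0.01  0.42] 0.0 0.0
pre [ 387.  -302.   185.5] [-0.75  0.05  2.15  0.01  0.42] 0.0 0.0
at [ 414.5 -327.5  120.5] [-0.75  0.22  2.19  0.01  0.21] 0.0 0.0
lift [ 414.5 -327.5  245.5] [-0.75  0.01  1.99  0.    0.62] 0.0 0.0
t 12.6 rackpos [-74.4   0.1  53.6] world [518.5 134.6  53.6] F [-0.4 -1.1  0.2] op 0.201 q [ 0.16  0.37  2.17  0.15  0.18 -1.77]
shift units total [-0.257  0.434 -2.783]
turn units total [ 0.003 -0.19   0.004]
row shift [-0.03  -0.788  0.017] turn [0.0803 0.     0.1391]
```

```bash
python3 -m pendant '[[0.2,-0.03,0.054,-0.35,0,-0.038,0],[0.2,-0.03,0.054,-0.35,0,-0.038,0],[0.2,-0.03,0.054,-0.35,0,-0.038,0],[0.2,-0.03,0.054,-0.35,0,-0.038,0],[0.2,-0.03,0.054,-0.35,0,-0.038,0]]' >/dev/null
python3 -m pendant '[[1,-0.03,0.054,-0.35,0,0,0],[1,-0.03,0.054,-0.35,0,0,0],[1,-0.03,0.054,-0.33,0,0,0],[1,0,0,0,0,0,0],[1,0,0,0,0,0,0]]'
for i in 1 2; do python3 -m pendant '[[1,-0.03,-0.788,0.017,0.08,0,0.139],[1,-0.03,-0.788,0.017,0.08,0,0.139],[1,-0.03,-0.788,0.017,0.08,0,0.139],[1,-0.03,-0.788,0.017,0.08,0,0.139],[1,-0.03,-0.788,0.017,0.08,0,0.139]]'; done
python3 -m pendant '[[1,-0.03,-0.788,0.017,0.08,0,0.139],[1,-0.03,-0.788,0.017,0.08,0,0.139],[1,0,0,0,0,0,0],[1,0,0,0,0,0,0],[1,0,0,0,0,0,0]]' >/dev/null
python3 - <<'E'
from h import *
import cv2
Y=-.747;g=rot(30,Y);z=g.apply([0,0,1]);m=np.array([407.5,-321,0]);at=m+[0,0,137]+19*z
show(at-75*z,30,Y);show(at,30,Y)
s,p,R=cur();im=camera("wrist");np.save("w3.npy",im);M=camera_model("wrist")
def wp(X):
    t=R.inv().apply(np.array(X)-p);c=M["mount"][:3,:3].T@(t-M["mount"][:3,3]);return (M["fx"]*c[:2]/c[2]+[M["cx"],M["cy"]]).round()
print("pred foot",wp(m),"head",wp(m+[0,0,137]),"knob",wp(m+[0,0,168]),"belly",wp(m+[0,0,20]))
g=im.astype(int);dk=(g.sum(2)<200)
for v in range(100,420,20):
    u=np.where(dk[v])[0]; runs=np.split(u,np.where(np.diff(u)>2)[0]+1); print(v,[(r[0],r[-1]) for r in runs if len(r)>8])
E
```

```text
time_s: 13.6
tcp_pos: [465.0, 144.6, 183.1]
tool_rot: [0.26, -0.106, 0.959, 0.029]
contact_force: [-0.3, -0.1, 0.1]
opening: 0.996
grip_force: 0.0
time_s: 14.1
tcp_pos: [484.9, -52.3, 181.4]
tool_rot: [0.259, 0.089, 0.961, -0.023]
contact_force: [0.2, -0.4, -0.5]
opening: 0.999
grip_force: 0.0
time_s: 14.6
tcp_pos: [426.6, -239.7, 180.8]
tool_rot: [0.249, 0.279, 0.924, -0.073]
contact_force: [0.3, -0.0, -0.2]
opening: 0.999
grip_force: 0.0
t 15.1 rackpos [-300.1 -398.5  180.7] world [ 383.9 -303.3  180.7] F [-0.   0.3  0.6] op 0.998 q [-0.77  0.05  2.16  0.04  0.41 -1.63]
shift units total [-0.072  0.061 -0.069]
turn units total [0.014 0.001 0.003]
t 15.1 rackpos [-300.1 -398.5  180.7] world [ 383.9 -303.3  180.7] F [-0.   0.3  0.6] op 0.998 q [-0.77  0.05  2.16  0.04  0.41 -1.63]
shift units total [-0.071  0.05   1.431]
turn units total [0.014 0.001 0.003]
pred foot [282. 119.] head [284. 239.] knob [285. 282.] belly [282. 132.]
100 [(np.int64(266), np.int64(312))]
120 [(np.int64(258), np.int64(320))]
140 [(np.int64(258), np.int64(320))]
160 [(np.int64(261), np.int64(317))]
180 [(np
[... 333 characters left out ...]
))]
280 [(np.int64(162), np.int64(183)), (np.int64(379), np.int64(400)), (np.int64(464), np.int64(559))]
300 [(np.int64(138), np.int64(185)), (np.int64(376), np.int64(425)), (np.int64(434), np.int64(452)), (np.int64(469), np.int64(525))]
320 [(np.int64(123), np.int64(183)), (np.int64(375), np.int64(439)), (np.int64(446), np.int64(496)), (np.int64(506), np.int64(559))]
340 [(np.int64(0), np.int64(79)), (np.int64(96), np.int64(202)), (np.int64(378), np.int64(466)), (np.int64(486), np.int64(520))]
360 [(np.int64(0), np.int64(210)), (np.int64(310), np.int64(329)), (np.int64(395), np.int64(559))]
380 [(np.int64(0), np.int64(265)), (np.int64(305), np.int64(559))]
400 [(np.int64(0), np.int64(559))]
```

```bash
sed -i 's/\[0,2.5,0\]/[0,3.5,0]/' h.py
python3 -m pendant '[[1,-0.02,0.03,0.3,0.007,0,0],[1,-0.02,0.03,0.3,0.007,0,0],[1,-0.02,0.03,0.3,0,0,0],[1,-0.01,0.02,0.3,0,0,0],[1,0,0,0.23,0,0,0]]'
python3 -m pendant '[[0.75,0,0,0,0,0,0],[0.7,0,0,0,0,0,0],[0.65,0,0,0,0,0,0],[0.6,0,0,0,0,0,0],[0.55,0,0,0,0,0,0]]'
python3 -m pendant '[[0.4,0,0,0,0,0,0],[0.3,0,0,0,0,0,0],[0.3,0,0,0,0,0,0],[0.3,0,0,0,0,0,0],[0.3,0,0,0,0,0,0]]'
python3 - <<'E'
from h import *
Y=-.747;g=rot(30,Y);z=g.apply([0,0,1]);m=np.array([407.5,-321,0]);at=m+[0,0,137]+19*z
show(at,30,Y)
E
```

```text
time_s: 15.65
tcp_pos: [417.5, -325.1, 120.7]
tool_rot: [0.242, 0.351, 0.9, -0.095]
contact_force: [-0.3, -0.5, -0.6]
opening: 1.001
grip_force: 0.0
time_s: 16.15
tcp_pos: [416.8, -326.3, 122.6]
tool_rot: [0.243, 0.352, 0.899, -0.096]
contact_force: [-0.6, 1.3, 1.6]
opening: 0.553
grip_force: 27.0
time_s: 16.65
tcp_pos: [417.1, -326.8, 122.8]
tool_rot: [0.243, 0.352, 0.899, -0.096]
contact_force: [-0.8, 1.3, 6.1]
opening: 0.544
grip_force: 60.7
t 16.65 rackpos [-272.7 -429.7  122.8] world [ 417.1 -326.8  122.8] F [-0.8  1.3  6.1] op 0.544 q [-0.74  0.22  2.18 -0.01  0.22 -1.56]
shift units total [ 0.049 -0.046  0.025]
turn units total [-0.001  0.011  0.002]
```

```bash
python3 -m pendant '[[0.3,-0.05,0,-0.09,0,0,0],[0.3,-0.2,0,-0.35,0,0,0],[0.3,-0.25,0,-0.43,0,0,0],[0.3,-0.25,0,-0.43,0,0,0],[0.3,-0.25,0,-0.43,0,0,0]]'
python3 -m pendant '[[0.3,-0.25,0,-0.43,0,0,0],[0.3,0,0,0,0,0,0],[0.3,0,0,0,0,0,0],[0.3,0,0,0,0,0,0],[0.3,0,0,0,0,0,0]]'
cat > st.py <<'E'
from ik import *
def axis(): # mill axis point and foot z from TCP, rack frame
    s,p,R=cur();a=p-19*R.apply([0,0,1])-1.5*Rn.from_euler('z',0).apply([R.as_matrix()[0,2],R.as_matrix()[1,2],0])/np.hypot(*R.as_matrix()[:2,2])
    r=RZ.inv().apply(a-RK);return np.array([r[0],r[1],p[2]-122.8]).round(1)
def tcpfor(mx,my,fz,lean=30): # TCP for mill axis/foot
    l=np.radians(lean);return w([mx+1.5+19*np.sin(l),my,fz+122.8])
E
python3 - <<'E'
from st import *
s,p,R=cur();z=R.apply([0,0,1]);yw=np.arctan2(z[1],z[0]);lean=np.degrees(np.arccos(-z[2]));print("yaw",yw,"lean",lean,"foot",axis()[2],"grip",s["grip_force"],p)
N=13;d=YW-yw;h=Rn.from_euler('z',d/N)
print("row",(R.inv().apply(h.apply(p)-p)/50).round(3),((R.inv()*h*R).as_rotvec()/.5).round(4))
e=Rn.from_euler('z',d).apply(p);print("end",e,RZ.inv().apply(e-RK))
im=camera("scene");np.save("s_lift.npy",im)
for nm,f in (("front",(-95,-2,60)),("low",(-95,-2,24)),("in",(0,-2,24)),("down",(0,-2,8))):
    P=tcpfor(*f);print(nm,P.round(1),*ik(P,rot(30).apply([0,0,1])))
show(p)
E
```

```text
time_s: 17.15
tcp_pos: [415.2, -325.1, 221.7]
tool_rot: [0.241, 0.352, 0.9, -0.095]
contact_force: [0.9, -0.8, -1.4]
opening: 0.544
grip_force: 61.9
time_s: 17.65
tcp_pos: [415.2, -325.0, 244.2]
tool_rot: [0.24, 0.352, 0.9, -0.094]
contact_force: [-0.1, 0.8, -1.2]
opening: 0.542
grip_force: 61.9
yaw -0.7480505644602616 lean 29.892112021476045 foot 121.4 grip 61.85786018715589 [ 415.22655325 -324.9542014   244.16250763]
row [ 0.08   0.777 -0.047] [-0.074  -0.0002 -0.1287]
end [503.55735208 156.32759416 244.16250763] [-84.30409526  23.51183463 244.16250763]
front [509.3 131.5 182.8] [0.15 0.1  2.1  0.09 0.42] 0.0 0.0
low [509.3 131.5 146.8] [0.15 0.16 2.15 0.12 0.3 ] 0.0 0.0
in [602.1 151.9 146.8] [0.16 0.28 1.98 0.08 0.37] 0.0 0.0
down [602.1 151.9 130.8] [0.16 0.3  2.   0.09 0.32] 0.0 0.0
t 17.7 rackpos [-274.  -427.7  244.4] world [ 415.4 -325.1  244.4] F [-0.1  0.9 -0.7] op 0.544 q [-0.74  0.01  1.99 -0.01  0.62 -1.56]
shift units total [ 0.007 -0.     0.001]
```

```bash
python3 -m pendant '[[0.3,0.04,0.39,-0.023,-0.037,0,-0.0643],[0.3,0.08,0.777,-0.047,-0.074,0,-0.1287],[0.3,0.08,0.777,-0.047,-0.074,0,-0.1287],[0.3,0.08,0.777,-0.047,-0.074,0,-0.1287],[0.3,0.08,0.777,-0.047,-0.074,0,-0.1287]]' >/dev/null
python3 -m pendant '[[0.3,0.08,0.777,-0.047,-0.074,0,-0.1287],[0.3,0.08,0.777,-0.047,-0.074,0,-0.1287],[0.3,0.08,0.777,-0.047,-0.074,0,-0.1287],[0.3,0.08,0.777,-0.047,-0.074,0,-0.1287],[0.3,0.08,0.777,-0.047,-0.074,0,-0.1287]]' >/dev/null
python3 -m pendant '[[0.3,0.08,0.777,-0.047,-0.074,0,-0.1287],[0.3,0.08,0.777,-0.047,-0.074,0,-0.1287],[0.3,0.08,0.777,-0.047,-0.074,0,-0.1287],[0.3,0.04,0.39,-0.023,-0.037,0,-0.0643],[0.3,0,0,0,0,0,0]]'
python3 - <<'E'
from st import *
print(axis());show(tcpfor(-95,-2,40),30)
E
```

```text
time_s: 19.2
tcp_pos: [502.9, 157.2, 244.1]
tool_rot: [0.256, -0.108, 0.96, 0.027]
contact_force: [0.1, -0.5, -1.1]
opening: 0.542
grip_force: 62.1
[-95.7  24.5 121.3]
t 19.2 rackpos [-84.7  24.5 244.1] world [502.9 157.2 244.1] F [ 0.1 -0.5 -1.1] op 0.542 q [ 0.23  0.01  1.99 -0.01  0.62 -1.56]
shift units total [ 0.8   -0.525  1.418]
turn units total [-0.001 -0.006  0.012]
```

```bash
python3 -m pendant '[[0.3,0.16,-0.105,0.28,0,0,0.004],[0.3,0.16,-0.105,0.28,0,0,0.004],[0.3,0.16,-0.105,0.28,0,0,0.004],[0.3,0.16,-0.105,0.28,0,0,0],[0.3,0.16,-0.105,0.28,0,0,0]]'
python3 - <<'E'
from st import *
print(axis());show(tcpfor(-60,-2,25),30);show(tcpfor(0,-2,25),30)
im=np.load("s_lift.npy").astype(int);dk=(im.sum(2)<170)
a=np.array([409.,-320.,121.4])
for h in (10,20,60,90,110):
    u=proj("scene",a+[0,0,h]);v=int(round(u[1]));r=[k for k in range(int(u[0])-25,int(u[0])+25) if dk[v,k]];print(h,u.round(1),r[0],r[-1],"mid",(r[0]+r[-1])/2)
E
```

```text
time_s: 19.7
tcp_pos: [510.3, 128.7, 163.6]
tool_rot: [0.257, -0.102, 0.961, 0.027]
contact_force: [-0.5, 0.2, -2.2]
opening: 0.54
grip_force: 62.1
[-94.7  -4.9  40.8]
t 19.7 rackpos [-83.7  -4.9 163.6] world [510.3 128.7 163.6] F [-0.5  0.2 -2.2] op 0.54 q [ 0.14  0.13  2.12  0.09  0.37 -1.72]
shift units total [-0.443  0.063  0.621]
turn units total [-0.007 -0.003 -0.007]
t 19.7 rackpos [-83.7  -4.9 163.6] world [510.3 128.7 163.6] F [-0.5  0.2 -2.2] op 0.54 q [ 0.14  0.13  2.12  0.09  0.37 -1.72]
shift units total [-1.483  0.068  1.219]
turn units total [-0.007 -0.003 -0.007]
10 [350.4 289.2] 338 360 mid 349.0
20 [350.8 286.1] 338 360 mid 349.0
60 [352.6 273.1] 342 360 mid 351.0
90 [354. 263.] 345 361 mid 353.0
110 [354.9 256.1] 345 363 mid 354.0
```

```bash
python3 -m pendant '[[0.3,-0.11,0.016,0.155,0,0,0],[0.3,-0.11,0.016,0.155,0,0,0],[0.3,-0.11,0.016,0.155,0,0,0],[0.3,-0.11,0.016,0.155,0,0,0],[0.3,0,0,0,0,0,-0.005]]'
python3 -m pendant '[[0.3,-0.07,0,0.04,0,0,0],[0.3,-0.07,0,0.04,0,0,0],[0.3,-0.07,0,0.04,0,0,0],[0.3,-0.07,0,0.04,0,0,0],[0.3,0,0,0,0,0,0]]'
python3 - <<'E'
from st import *
print(axis());show(tcpfor(0,-2,25),30)
E
```

```text
time_s: 20.2
tcp_pos: [545.5, 140.9, 149.4]
tool_rot: [0.258, -0.105, 0.96, 0.027]
contact_force: [0.2, 0.6, -0.5]
opening: 0.541
grip_force: 62.1
time_s: 20.7
tcp_pos: [560.0, 143.8, 149.5]
tool_rot: [0.258, -0.104, 0.96, 0.027]
contact_force: [-1.1, -0.4, -1.3]
opening: 0.542
grip_force: 62.1
[-42.9  -0.8  26.7]
t 20.7 rackpos [-31.9  -0.8 149.5] world [560.  143.8 149.5] F [-1.1 -0.4 -1.3] op 0.542 q [ 0.16  0.22  2.05  0.07  0.35 -1.69]
shift units total [-0.726 -0.022  0.459]
turn units total [-0.005  0.002 -0.   ]
```

```bash
for i in 1 2 3; do python3 -m pendant '[[0.3,-0.048,-0.002,0.031,0,0,0],[0.3,-0.048,-0.002,0.031,0,0,0],[0.3,-0.048,-0.002,0.031,0,0,0],[0.3,-0.048,-0.002,0.031,0,0,0],[0.3,-0.048,-0.002,0.031,0,0,0]]' | grep -E "tcp|contact"; done
python3 - <<'E'
from st import *
import cv2
print(axis());show(tcpfor(0,-2,25),30)
for c in("scene","side"):
    im=camera(c);cv2.imwrite(f"pics/in_{c}.png",cv2.cvtColor(im,cv2.COLOR_RGB2BGR))
    hsv=cv2.cvtColor(im,cv2.COLOR_RGB2HSV);Y=cv2.inRange(hsv,(18,120,60),(32,255,255))
    n,l,st,ce=cv2.connectedComponentsWithStats(Y)
    print(c,[(st[i].tolist(),ce[i].round(1).tolist()) for i in range(1,n) if st[i][4]>15 and abs(ce[i][1]-220)<45 and 180<ce[i][0]<310])
E
```

```text
tcp_pos: [573.3, 146.3, 148.3]
contact_force: [0.0, 0.0, -2.5]
tcp_pos: [587.4, 148.9, 147.6]
contact_force: [0.0, -0.1, -1.5]
tcp_pos: [601.4, 151.5, 146.8]
contact_force: [-0.0, 0.4, -1.7]
[-0.8 -2.2 24. ]
t 22.2 rackpos [ 10.2  -2.3 146.8] world [601.4 151.5 146.8] F [-0.   0.4 -1.7] op 0.546 q [ 0.16  0.28  1.97  0.07  0.37 -1.68]
shift units total [-0.024  0.006 -0.009]
turn units total [-0.005 -0.001 -0.   ]
scene [([239, 197, 12, 11, 97], [244.6, 202.2]), ([275, 207, 22, 16, 213], [285.8, 214.7])]
side [([235, 218, 15, 21, 176], [241.7, 225.3])]
```

```bash
python3 -m pendant '[[0.3,0.027,0,0.047,0,0,0],[0.3,0.027,0,0.047,0,0,0],[0.3,0.027,0,0.047,0,0,0],[0.3,0.027,0,0.047,0,0,0],[0.3,0.027,0,0.047,0,0,0]]' | grep -E "tcp|contact"
python3 -m pendant '[[0.3,0.01,0,0.017,0,0,0],[0.3,0.01,0,0.017,0,0,0],[0.3,0,0,0,0,0,0],[0.3,0,0,0,0,0,0],[0.3,0,0,0,0,0,0]]' | grep -E "tcp|contact"
python3 - <<'E'
from st import *
print(axis());show(tcpfor(0,-2,8),30)
E
```

```text
tcp_pos: [601.1, 151.3, 132.9]
contact_force: [0.0, 0.1, -1.5]
tcp_pos: [601.3, 151.4, 131.5]
contact_force: [-0.3, 0.7, -1.2]
[-0.9 -2.3  8.7]
t 23.3 rackpos [ 10.1  -2.3 131.5] world [601.3 151.4 131.5] F [-0.3  0.7 -1.2] op 0.544 q [ 0.16  0.3   1.99  0.07  0.33 -1.69]
shift units total [-0.009  0.007  0.021]
turn units total [-0.005 -0.    -0.   ]
```

```bash
for i in 1 2; do python3 -m pendant '[[0.3,0.01,0,0.017,0,0,0],[0.3,0,0,0,0,0,0],[0.3,0,0,0,0,0,0],[0.3,0,0,0,0,0,0],[0.3,0,0,0,0,0,0]]' | grep -E "tcp|contact"; done
```

```text
tcp_pos: [601.5, 151.4, 130.8]
contact_force: [-0.8, -0.3, 1.8]
tcp_pos: [602.5, 151.6, 130.8]
contact_force: [-0.4, -0.5, 5.6]
```

```bash
python3 -m pendant '[[0.56,0,0,0,0,0,0],[0.6,0,0,0,0,0,0],[0.65,0,0,0,0,0,0],[0.7,0,0,0,0,0,0],[0.75,0,0,0,0,0,0]]'
python3 -m pendant '[[0.75,0.02,0,-0.01,0,0,0],[0.75,0.09,0,-0.05,0,0,0],[0.75,0.17,0,-0.1,0,0,0],[0.75,0.26,0,-0.15,0,0,0],[0.75,0.35,0,-0.2,0,0,0]]'
python3 -m pendant '[[0.75,0.35,0,-0.2,0,0,0],[0.75,0.35,0,-0.2,0,0,0],[0.75,0.2,0,-0.6,0,0,0],[0.75,0,0,-0.6,0,0,0],[0.75,0,0,-0.6,0,0,0]]'
python3 - <<'E'
from st import *
import cv2
s,p,R=cur();print(p,s["contact_force"].round(1))
for c in("scene","side"):
    im=camera(c);cv2.imwrite(f"pics/end_{c}.png",cv2.cvtColor(im,cv2.COLOR_RGB2BGR))
    hsv=cv2.cvtColor(im,cv2.COLOR_RGB2HSV);Y=cv2.inRange(hsv,(18,120,60),(32,255,255))
    n,l,st,ce=cv2.connectedComponentsWithStats(Y)
    print(c,[(st[i].tolist(),ce[i].round(1).tolist()) for i in range(1,n) if st[i][4]>15 and abs(ce[i][1]-220)<45 and 180<ce[i][0]<310])
    o=cv2.imread(f"pics/{c}0.png");
    for nm,y in (("L",88.5),("M",-54),("R",-98)): print(nm,proj(c,w([5,y-3.5,95])).round(1),end=" ")
    print()
    # mill knob (bright grey) vs expectation; dark mill silhouette mid per height
    g=im.astype(int)
    for h in (20,50,90,120,137,155):
        u=proj(c,w([-1,-5.5,8+h]));r=g[int(round(u[1])),int(u[0])-12:int(u[0])+13].sum(1);print(h,u.round(1),r.tolist())
E
```

```text
time_s: 24.8
tcp_pos: [600.8, 151.3, 128.9]
tool_rot: [0.257, -0.104, 0.96, 0.027]
contact_force: [0.1, -0.3, -1.0]
opening: 0.75
grip_force: 0.0
time_s: 25.3
tcp_pos: [550.0, 140.2, 129.2]
tool_rot: [0.257, -0.104, 0.96, 0.027]
contact_force: [-0.3, 0.1, 0.1]
opening: 0.743
grip_force: 0.0
time_s: 25.8
tcp_pos: [456.1, 119.9, 201.5]
tool_rot: [0.256, -0.104, 0.961, 0.027]
contact_force: [0.6, 1.4, 0.2]
opening: 0.75
grip_force: 0.0
[456.0551491  119.86599132 201.5278806 ] [0.6 1.4 0.2]
scene [([239, 197, 12, 11, 87], [244.1, 202.4]), ([275, 207, 22, 16, 211], [285.9, 214.7])]
L [246.7 201.9] M [281.3 213. ] R [292.7 216.6] 
20 [267.2 226.2] [369, 362, 340, 274, 69, 54, 56, 65, 72, 72, 70, 68, 74, 78, 75, 69, 56, 52, 44, 102, 134, 139, 133, 133, 125]
50 [267.3 218.8] [468, 472, 476, 444, 231, 47, 61, 69, 70, 70, 82, 87, 69, 87, 74, 67, 59, 47, 71, 206, 307, 332, 343, 370, 437]
90 [267.4 208.8] [327, 323, 306, 286, 246, 199, 89, 50, 60, 62, 62, 69, 71, 70, 70, 66, 56, 84, 151, 139, 207, 241, 217, 210, 212]
120 [267.5 201.1] [143, 143, 139, 138, 137, 84, 65, 52, 52, 58, 63, 65, 67, 60,
[... 558 characters left out ...]
]
50 [229.  253.9] [315, 328, 301, 254, 189, 131, 110, 113, 112, 122, 112, 115, 109, 105, 115, 116, 105, 104, 101, 84, 87, 129, 190, 208, 192]
90 [228.4 241.9] [143, 141, 134, 127, 105, 96, 100, 98, 100, 101, 100, 105, 92, 113, 105, 92, 96, 86, 154, 288, 355, 329, 249, 182, 200]
120 [227.9 232.6] [142, 144, 143, 120, 114, 95, 108, 106, 106, 98, 103, 105, 99, 102, 97, 97, 90, 92, 93, 92, 94, 121, 182, 241, 347]
137 [227.6 227.1] [148, 146, 121, 113, 114, 112, 123, 129, 134, 130, 127, 132, 157, 155, 155, 146, 151, 134, 129, 117, 98, 129, 210, 234, 239]
155 [227.3 221.3] [140, 143, 139, 126, 117, 109, 112, 114, 114, 113, 129, 161, 166, 127, 116, 148, 166, 167, 152, 132, 174, 252, 269, 267, 264]
```

```bash
python3 -c "
from cell import *
print(state()['contact_force'],job_done())"
```

```text
the job is handed in; nothing more can be done
[ 1.23607517 -0.10829509  0.42797347] None
```

I put the pepper mill in the tray right next to the salt shaker and handed the job in at about 26 s; the final check, from pixel readings only, showed the mill and jars upright and the shaker's top in place, though two jars leaned briefly while I spread the row before settling upright.

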